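Rack the started tape rolls by size

ROBOT

A 7-joint arm with a two-finger parallel gripper is mounted at the origin on the work surface. World frame = base frame: x ahead of the robot, y to its left, z up, the work surface at z = 0. Lengths are in m, angles in rad, forces in N, time in s.
With the tool pointing down it reaches from about 0.425 to 1.025 m from the base axis. Payload 9.4 kg.
Tool frame: the origin (TCP) lies between the finger pads; the fingertips stand ahead of it and the grasp point (between the pads) lies 5 mm behind it (bot.finger_overhang is the z of the fingertips in the tool frame, in m); z points along the fingers, y is the line along which they close (so a half turn about z gives the same grasp; the last joint's range is limited). The gripper opens to 85 mm and grips with 20 to 120 N. Pads are 22 mm wide; open, the fingers measure 114 mm over their backs; the gripper's body (76 mm by 85 mm) begins 54 mm behind the grasp point. The pads swing forward as they close: fully open they stand 13 mm farther back than shut.
Start: joints at [1.153, 0.599, -0.003, 1.599, 0.002, 0.943, -0.08], TCP at [0.242, -0.683, 0.245] pointing down, gripper open.
Joint ranges: [-2.57, 2.57], [-0.35, 1.97], [-1.29, 1.29], [0.11, 2.56], [-1.05, 4.19], [0.11, 1.86], [-2.63, 2.63]. Speed limits (rad/s): [2.22, 2.22, 3.01, 3.01, 3.14, 3.14, 3.14].

INTERFACE

Orientations are given as a 3x3 rotation matrix whose columns are the frame's x, y, z axes.
In Python, from workcell import bot, optics, spot_in, mark_of gives the robot as it stands.
- The arm moves only by the tool arm_command, never from a script. Its argument "commands" is a list of rows, each a list of 2 entries, a list of its own where there are three numbers: the shift along the tool's x, y, z in m, then the turn, a rotation vector about the tool's x, y, z in degrees. In form: [[[x, y, z], [wx, wy, wz]], ...]. A call has 1 to 20 rows; each row shifts and turns the commanded pose from where the row before left it, along the tool's axes as they then stand; what a row does not reach is not made up. A row lasts 1/8 s, in which the tool goes at most 62.5 mm and 10.7 degrees, less where a joint would pass 70% of its speed; a pose out of reach is approached as far as the arm can. A call with a gripper value outside its range is refused whole. "jaw" is the finger opening in m, from 0 to 0.0854, set as the call begins (left out, the last holds). The fingers move at their own pace and stop on an object; "squeeze" is the grip in N (left out, the last holds). Time passes only in rows, so rows that do not move let the fingers close. It gives the time, the measured TCP pose, the force, the opening and the grip force at its end, in the units of the state.
- bot.get_state(): the state, without advancing time (a new reading comes with each control period).
- optics.camera(name): name is "scene" or "top" or "wrist"; returns the picture (420x560x3 uint8, red, green, blue); there is no depth.
- optics.get_calibration(name): a dict with "fx", "fy", "cx", "cy" (pixels), "extrinsics" (4x4, takes a point from camera to world coordinates). Camera axes: x right, y up, looking along -z (the intrinsics and any distortion apply to the point x, -y, -z); pixel columns grow to the right and rows downward; lengths in m; the calibration is good to about 2 mm. A picture is of the moment at which its call begins: read the wrist's pose just before it. get_calibration takes no time and is no camera call; for the wrist camera it gives the pose at the moment of the call.
- bot.sign_off(): hands the job in; it is judged then, once.
Trained networks look in the newest picture that a camera, given by its name, has taken for a name from the list of things; names that differ only in an ending like _2 or _b are one class to them, and where a whole thing is asked for, a point or a joint stands for the part that bears it (a point fixed in the world has none). Each returns a list of dicts, best first, with "conf" (0 to 1); they miss things now and then, are a little off and sometimes report something else, mostly with a low value. They report only what shows in the picture. A call takes as long as a camera call. They do not tell look-alikes from the thing itself.
- spot_in(camera, thing): "extent" ([left, top, right, bottom] in pixels, round what is visible of it).
- mark_of(camera, thing): "centre" ([column, row] in pixels: a listed point, or the origin of a listed thing).
The state is a dict: "time_s": time; "q": joint angles; "joint_velocities": joint speeds; "tau": joint torques, N m; "eef_pos": TCP position; "orientation": TCP orientation; "force": force on the tool from outside, world axes, zero at the start; "torque": the same for the moment, N m; "opening": finger opening in m; "grasp_force": force on a finger pad.
Only numpy, scipy, OpenCV 4.12 (cv2) and the standard library are available. Lean on these libraries where they do the work, as an engineer would, in place of code of your own. Each camera call takes 0.05 s, during which the arm holds its last target. There are 200 camera calls.

TASK

Put the four started rolls of masking tape over the pegs on the rail, one to a peg and each flat down on its seat, lined up by how much tape is left: the smallest roll on the peg next to the tape dispenser, so that it is used up first, and then bigger and bigger, with the biggest at the far end. Leave the dispenser where it stands.

Things in the scene. Friction and masses are not known exactly. Their poses are not given: they have to be found in the camera images.
- roll_36: Started roll of cream masking tape lying flat on the bench (smallest, nearly used up): outside diameter 36 mm, 25 mm wide (its height as it lies), on a round cardboard core with a 25 mm through hole. Origin at the centre of its underside, z along the hole's axis (up). Four such rolls differ only in outside diameter: 36, 46, 56 and 66 mm (14, 28, 47 and 70 g, give or take a quarter).
- roll_46: Started roll of cream masking tape lying flat on the bench (second smallest): outside diameter 46 mm, 25 mm wide (its height as it lies), on a round cardboard core with a 25 mm through hole. Origin at the centre of its underside, z along the hole's axis (up). Four such rolls differ only in outside diameter: 36, 46, 56 and 66 mm (14, 28, 47 and 70 g, give or take a quarter).
- roll_56: Started roll of cream masking tape lying flat on the bench (second biggest): outside diameter 56 mm, 25 mm wide (its height as it lies), on a round cardboard core with a 25 mm through hole. Origin at the centre of its underside, z along the hole's axis (up). Four such rolls differ only in outside diameter: 36, 46, 56 and 66 mm (14, 28, 47 and 70 g, give or take a quarter).
- roll_66: Started roll of cream masking tape lying flat on the bench (biggest, nearly full): outside diameter 66 mm, 25 mm wide (its height as it lies), on a round cardboard core with a 25 mm through hole. Origin at the centre of its underside, z along the hole's axis (up). Four such rolls differ only in outside diameter: 36, 46, 56 and 66 mm (14, 28, 47 and 70 g, give or take a quarter).
- peg_a: One of four identical pegs clamped upright on the rail, at uneven spacing 80 to 140 mm apart; which letter stands where is random. A round black seat, 34 mm in diameter and 6 mm thick, with a steel pin of 9 mm diameter standing 40 mm above it (blunt cone at the tip). Origin at the centre of the seat's underside, on the rail's top face, 20 mm above the bench; a roll laid on the seat has its underside 6 mm above this origin, and the pin's tip is 46 mm above it. z is up. Fixed.
- peg_b: One of four identical pegs clamped upright on the rail, at uneven spacing 80 to 140 mm apart; which letter stands where is random. A round black seat, 34 mm in diameter and 6 mm thick, with a steel pin of 9 mm diameter standing 40 mm above it (blunt cone at the tip). Origin at the centre of the seat's underside, on the rail's top face, 20 mm above the bench; a roll laid on the seat has its underside 6 mm above this origin, and the pin's tip is 46 mm above it. z is up. Fixed.
- peg_c: One of four identical pegs clamped upright on the rail, at uneven spacing 80 to 140 mm apart; which letter stands where is random. A round black seat, 34 mm in diameter and 6 mm thick, with a steel pin of 9 mm diameter standing 40 mm above it (blunt cone at the tip). Origin at the centre of the seat's underside, on the rail's top face, 20 mm above the bench; a roll laid on the seat has its underside 6 mm above this origin, and the pin's tip is 46 mm above it. z is up. Fixed.
- peg_d: One of four identical pegs clamped upright on the rail, at uneven spacing 80 to 140 mm apart; which letter stands where is random. A round black seat, 34 mm in diameter and 6 mm thick, with a steel pin of 9 mm diameter standing 40 mm above it (blunt cone at the tip). Origin at the centre of the seat's underside, on the rail's top face, 20 mm above the bench; a roll laid on the seat has its underside 6 mm above this origin, and the pin's tip is 46 mm above it. z is up. Fixed.
- rail: Flat aluminium slotted profile lying on the bench, 40 mm wide (its x), 466 mm long (its y) and 20 mm high, bearing the four pegs along its centre line. Origin at the centre of its underside, y along its length, z up. Fixed; placed and turned anew each time (its y axis stays within about 10 degrees of the world's y).
- dispenser: Heavy black bench tape dispenser (1.1 kg), 160 mm long, 62 mm wide, 91 mm high, with a steel blade and a nearly empty roll standing upright in it, which belongs to it. It stands loose on the bench beyond one end of the rail, either end, about 335 mm from the rail's middle; a blue bin of metal couplings 95 mm wide and 65 mm high stands the same way beyond the other end. Origin at the centre of its underside.
Mind the look-alikes: they are no part of the job. Leave any green or turquoise look-alike of the roll_36 alone.

How it is judged:
By the outcome, as a careful person would: the job done as asked, in the order asked, and still so for the second after the job is handed in, with the robot touching nothing.
It also fails if it takes over 96 s, if anything falls off the work surface, if the arm or the gripper's body presses on something with over 40 N, if the wrist force passes 120 N, or if a joint passes its speed limit or range.

## Working session

There is one attempt and no reset: what is moved stays moved. The work goes in short steps, Python scripts to look and compute and a tool call to move; the robot and the scene stay as the last step left them, time stands still between calls to the robot, and variables do not carry over. Pictures are saved under pics/ and viewed, at most 14 in all, crops included, and the job is handed in when it is done.

Besides the shell and the picture viewer there is one more tool, called as name(argument=value, ...), one argument or row to a line, values as JSON. arm_command: Moves the arm, as the interface text tells. Its arguments: {"type":"object","properties":{"commands":{"type":"array","items":{"type":"array"}},"jaw":{"type":"number"},"squeeze":{"type":"number"}},"required":["commands"]}

```bash
ls; mkdir -p pics; python3 - <<'E'
from workcell import bot, optics, spot_in, mark_of
import cv2,numpy as np
s=bot.get_state();print(s); print(bot.finger_overhang)
for c in ["scene","top"]:
    im=optics.camera(c);cv2.imwrite(f"pics/{c}0.png",im[:,:,::-1])
    k=optics.get_calibration(c);print(c,{a:(np.round(b,4).tolist() if hasattr(b,'__len__') else b) for a,b in k.items()})
    for t in ["roll_36","peg_a","dispenser","rail"]:
        print(t,[(np.round(d['extent']).tolist(),round(d['conf'],2)) for d in spot_in(c,t)])
        print(t,[(np.round(d['centre'],1).tolist(),round(d['conf'],2)) for d in mark_of(c,t)])
E
```

```text
pics
{'time_s': 0.0, 'q': array([ 1.15332014,  0.60014341, -0.00252524,  1.60012459,  0.00183114,
        0.9428762 , -0.07978857]), 'joint_velocities': array([ 2.69421537e-04, -1.31440330e-03, -4.05026339e-05, -5.50578284e-04,
       -3.73513997e-04,  7.21132557e-04, -1.04189045e-03]), 'tau': array([-2.40092168e-04, -7.76454592e+01,  1.56557690e+00, -2.58011824e+01,
        1.23736545e-02,  9.05424095e-03, -2.46484876e-05]), 'eef_pos': array([ 0.24213067, -0.682906  ,  0.24440587]), 'orientation': array([[ 9.42470945e-01,  3.34287382e-01, -6.81974929e-04],
       [ 3.34288030e-01, -9.42469933e-01,  1.39220541e-03],
       [-1.77344166e-04, -1.54008920e-03, -9.99998798e-01]]), 'force': array([-0.01970615,  0.02892635,  0.01822136]), 'torque': array([ 0.02848441, -0.00670854,  0.02880609]), 'grasp_force': 0.0, 'opening': 0.08537348460983653}
0.014
scene {'fx': 427.75688357965265, 'fy': 427.75688357965265, 'cx': 275.19082520255614, 'cy': 209.840027987811, 'extrinsics': [[0.7348, -0.5413, 0.4088, 0.9035], [0.6782, 0.5981, -0.4271, -0.3896], [-0.0133, 0.591, 0.8065, 0.7714], [0.0, 0.0, 0
[... 1261 characters left out ...]
0, 236.0, 399.0, 265.0], 0.62), ([266.0, 256.0, 287.0, 274.0], 0.52), ([254.0, 222.0, 269.0, 239.0], 0.51)]
roll_36 [([204.0, 228.3], 0.83), ([328.3, 237.8], 0.79), ([244.1, 284.4], 0.72), ([385.8, 253.0], 0.68), ([261.7, 229.7], 0.67), ([272.5, 265.3], 0.6), ([309.8, 180.9], 0.58)]
peg_a [([276.0, 170.0, 294.0, 184.0], 0.65), ([226.0, 161.0, 241.0, 173.0], 0.57), ([382.0, 182.0, 394.0, 196.0], 0.56), ([332.0, 172.0, 344.0, 190.0], 0.5)]
peg_a [([286.7, 175.2], 0.72), ([337.9, 178.3], 0.66), ([229.5, 171.2], 0.61), ([389.2, 188.0], 0.58)]
dispenser [([446.0, 153.0, 508.0, 242.0], 0.9)]
dispenser [([470.0, 196.5], 0.77)]
rail [([199.0, 158.0, 420.0, 201.0], 0.8)]
rail [([308.7, 178.8], 0.83)]
```

View pics/top0.png

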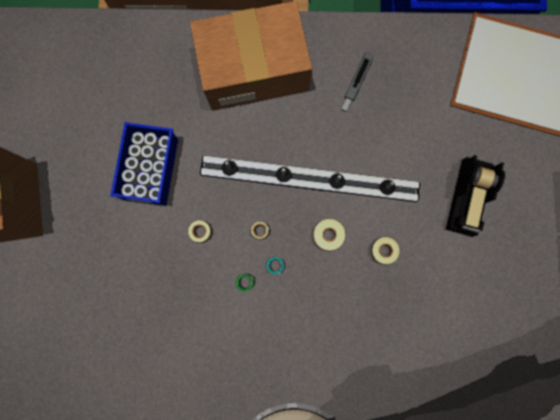

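View pics/scene0.png

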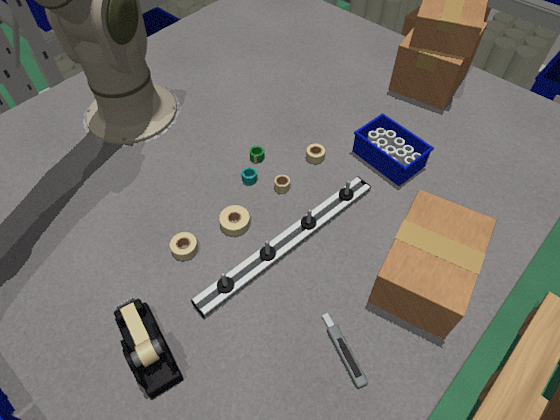

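```bash
cat > h.py <<'E'
from workcell import bot, optics, spot_in, mark_of
import cv2,numpy as np
def ray(cam,px,z,k=None):
    k=k or optics.get_calibration(cam);E=np.array(k['extrinsics'])
    d=E[:3,:3]@np.array([(px[0]-k['cx'])/k['fx'],-(px[1]-k['cy'])/k['fy'],-1]);o=E[:3,3]
    return (o+d*(z-o[2])/d[2])
def proj(cam,p,k=None):
    k=k or optics.get_calibration(cam);E=np.array(k['extrinsics'])
    c=E[:3,:3].T@(np.array(p)-E[:3,3]);return np.array([k['cx']+k['fx']*c[0]/-c[2],k['cy']-k['fy']*c[1]/-c[2]])
E
python3 - <<'E'
from h import *
for n,cam,pts in [("top","top",[[204.0, 228.3],[328.3, 237.8],[244.1, 284.4],[385.8, 253.0],[261.7, 229.7],[272.5, 265.3],]),("sc","scene",[[182.4,250],[234.7,224.9],[318.1,158.3],[284.4,184.1],[258.6,154.5],[248.7,180.0]])]:
    for p in pts: print(n,p,ray(cam,p,0).round(3))
for n,cam,pts in [("top","top",[[286.7, 175.2],[337.9, 178.3],[229.5, 171.2],[389.2, 188]]),("sc","scene",[[226.5, 286.9],[265.5, 256.3],[307.0, 220.7],[344.3, 193.6]])]:
    for p in pts: print(n,p,ray(cam,p,0.02).round(3))
E
```

```text
top [204.0, 228.3] [0.48  0.198 0.   ]
top [328.3, 237.8] [ 0.464 -0.067  0.   ]
top [244.1, 284.4] [0.363 0.109 0.   ]
top [385.8, 253.0] [ 0.434 -0.188  0.   ]
top [261.7, 229.7] [0.479 0.075 0.   ]
top [272.5, 265.3] [0.404 0.05  0.   ]
sc [182.4, 250] [ 0.439 -0.189  0.   ]
sc [234.7, 224.9] [ 0.475 -0.07   0.   ]
sc [318.1, 158.3] [0.484 0.204 0.   ]
sc [284.4, 184.1] [0.478 0.088 0.   ]
sc [258.6, 154.5] [ 0.367  0.116 -0.   ]
sc [248.7, 180.0] [ 0.407  0.041 -0.   ]
top [286.7, 175.2] [0.594 0.023 0.02 ]
top [337.9, 178.3] [ 0.589 -0.085  0.02 ]
top [229.5, 171.2] [0.601 0.145 0.02 ]
top [389.2, 188] [ 0.57  -0.193  0.02 ]
sc [226.5, 286.9] [ 0.578 -0.19   0.02 ]
sc [265.5, 256.3] [ 0.587 -0.09   0.02 ]
sc [307.0, 220.7] [0.592 0.033 0.02 ]
sc [344.3, 193.6] [0.607 0.145 0.02 ]
```

The top view shows cream rolls at (200,231), (260,230, the smallest), (329,235, the biggest) and (386,251). The look-alikes are green at (246,282) and turquoise at (276,266). The dispenser is at (475,195), beyond the −y end of the rail, and the bin is at the other end. The scene view agrees. Next I'll measure the sizes and centres by segmentation.

```bash
python3 - <<'E'
from h import *
K=optics.get_calibration("wrist");print({a:np.round(b,3).tolist() for a,b in K.items()})
for cam,pts in [("top",[(200,231),(260,230),(329,235),(386,251),(246,282),(276,266)]),("scene",[(316,153),(282,184),(234,220),(183,245)])]:
    im=cv2.imread(f"pics/{cam}0.png");
    for p in pts:
        x,y=p;c=im[y-26:y+26,x-26:x+26];c=cv2.resize(c,None,fx=8,fy=8,interpolation=cv2.INTER_CUBIC)
        h=cv2.cvtColor(c,cv2.COLOR_BGR2LAB).astype(int)
        m=((np.hypot(h[...,2]-128,h[...,1]-128)>12)).astype(np.uint8)
        cs,_=cv2.findContours(m,cv2.RETR_EXTERNAL,cv2.CHAIN_APPROX_NONE)
        cc=max(cs,key=cv2.contourArea);cc=cv2.convexHull(cc).reshape(-1,2)/8+[x-26,y-26]
        # silhouette: fit via dense model: roll of radius r at xy
        from scipy.optimize import least_squares
        k=optics.get_calibration(cam)
        th=np.linspace(0,2*np.pi,60)
        def hullpts(v):
            P=[proj(cam,[v[0]+v[2]*np.cos(t),v[1]+v[2]*np.sin(t),z],k) for t in th for z in(0,.025)]
            return cv2.convexHull(np.array(P,np.float32))
        def res(v):
            H=hullpts(v);return [cv2.pointPolygonTest(H,(float(a),float(b)),True) for a,b in cc[::max(1,len(cc)//40)]]
        g=ray(cam,p,.02)
        r=least_squares(res,[g[0],g[1],.025],x_scale=.01,diff_step=1e-2)
        print(cam,p,r.x.round(4),"D",round(r.x[2]*2000,1),"cost",round(r.cost,2), "ring color",np.median(c[m>0],axis=0))
E
```

```text
{'fx': 326.492, 'fy': 326.492, 'cx': 275.647, 'cy': 207.2, 'extrinsics': [[0.334, 0.896, 0.292, 0.318], [-0.943, 0.318, 0.103, -0.657], [-0.0, -0.309, 0.951, 0.374], [0.0, 0.0, 0.0, 1.0]]}
top (200, 231) [0.4721 0.2045 0.0227] D 45.4 cost 2.97 ring color [121. 158. 164.]
top (260, 230) [0.4762 0.0777 0.0182] D 36.4 cost 1.92 ring color [ 97. 129. 143.]
top (329, 235) [ 0.4691 -0.0675  0.0332] D 66.4 cost 1.27 ring color [146. 191. 190.]
top (386, 251) [ 0.4378 -0.1847  0.0277] D 55.3 cost 2.47 ring color [129. 175. 181.]
top (246, 282) [0.3668 0.1064 0.0187] D 37.4 cost 0.34 ring color [ 58. 102.  45.]
top (276, 266) [0.4029 0.0441 0.0184] D 36.8 cost 0.2 ring color [103. 110.  44.]
scene (316, 153) [0.4759 0.2036 0.0218] D 43.7 cost 0.65 ring color [ 88. 116. 136.]
scene (282, 184) [0.48   0.0778 0.0171] D 34.3 cost 0.54 ring color [ 68.  90. 100.]
scene (234, 220) [ 0.4724 -0.0665  0.0319] D 63.7 cost 1.96 ring color [156. 191. 204.]
scene (183, 245) [ 0.441 -0.183  0.027] D 54.0 cost 1.05 ring color [149. 183. 194.]
```

arm_command(
  commands=[
    [[0, 0, 0], [0, 0, -10.1]],
    [[0, 0, 0], [0, 0, -10.1]],
    [[0, 0, 0], [0, 0, -10.1]],
    [[0, 0, 0], [0, 0, -10.1]],
    [[0, 0, 0], [0, 0, -10.1]],
    [[0, 0, 0], [0, 0, -10.1]],
    [[0, 0, 0], [0, 0, -9.9]],
    [[0.02, 0.055, 0], [0, 0, 0]],
    [[0.02, 0.055, 0], [0, 0, 0]],
    [[0.02, 0.055, 0], [0, 0, 0]],
    [[0.02, 0.055, 0], [0, 0, 0]],
    [[0.06, 0, 0.0], [0, 0, 0]],
    [[0.06, 0, -0.01], [0, 0, 0]],
    [[0.06, 0, -0.01], [0, 0, 0]],
    [[0.06, 0, -0.01], [0, 0, 0]],
    [[0.06, 0, -0.01], [0, 0, 0]],
    [[0.06, 0, -0.01], [0, 0, 0]],
    [[0.06, 0, -0.01], [0, 0, 0]],
    [[0.06, 0, 0], [0, 0, 0]],
    [[0.05, 0, 0], [0, 0, 0]],
  ],
)

```text
time_s: 3.4
eef_pos: [0.4619, -0.071, 0.3058]
orientation: [[-0.001, 1.0, 0.001], [1.0, 0.001, -0.0], [-0.0, 0.001, -1.0]]
force: [1.4, -0.0, -0.5]
opening: 0.0853
grasp_force: 0.0
```

The fitted sizes settle which roll is which: 36 at (260,230), 46 at (200,231), 56 at (386,251) and 66 at (329,235). The green and turquoise look-alikes, also about 36 mm, are excluded by colour. Now a close check with the wrist camera.

```bash
python3 - <<'E'
from h import *
print(bot.get_state()['eef_pos'])
K=optics.get_calibration("wrist");im=optics.camera("wrist");cv2.imwrite("pics/w1.png",im[:,:,::-1])
print(K['extrinsics'].round(3).tolist())
for d in mark_of("wrist","roll_66"): print("roll",np.round(d['centre'],1),round(d['conf'],2),ray("wrist",d['centre'],0,K).round(4))
for d in mark_of("wrist","peg_a"): print("peg",np.round(d['centre'],1),round(d['conf'],2),ray("wrist",d['centre'],0.02,K).round(4))
for c in ("top","scene"):
    im=cv2.imread(f"pics/{c}0.png")
    for p in [(.604,.145),(.593,.028),(.588,-.087),(.574,-.191)]:
        x,y=np.round(proj(c,[*p,.022])).astype(int)
        g=cv2.cvtColor(cv2.resize(im[y-14:y+14,x-14:x+14],None,fx=8,fy=8,interpolation=cv2.INTER_CUBIC),cv2.COLOR_BGR2GRAY)
        m=(g<45).astype(np.uint8);m=cv2.morphologyEx(m,cv2.MORPH_OPEN,np.ones((41,41)))
        M=cv2.moments(m,True);q=(M['m10']/M['m00']/8+x-14,M['m01']/M['m00']/8+y-14)
        print(c,p,np.round(q,1),M['m00']/64,ray(c,q,.024).round(4))
E
```

```text
[ 0.46185946 -0.07097658  0.30583313]
[[1.0, -0.0, -0.002, 0.462], [0.001, 0.951, 0.31, 0.008], [0.002, -0.31, 0.951, 0.435], [0.0, 0.0, 0.0, 1.0]]
roll [261. 243.] 0.84 [ 0.442  -0.1879  0.    ]
roll [283.3 159.6] 0.82 [ 0.4733 -0.0663  0.    ]
roll [286.   40.6] 0.79 [0.4754 0.0771 0.    ]
roll [224.4  71.9] 0.78 [0.3998 0.0422 0.    ]
peg [352.8 251.3] 0.94 [ 0.5711 -0.1915  0.02  ]
peg [390.8  79. ] 0.7 [0.5994 0.0331 0.02  ]
peg [370.9 172.1] 0.58 [ 0.5861 -0.079   0.02  ]
top (0.604, 0.145) [230.1 169. ] 107.484375 [0.6044 0.1432 0.024 ]
top (0.593, 0.028) [284.7 176.5] 83.453125 [0.5899 0.0277 0.024 ]
top (0.588, -0.087) [336.7 182.6] 94.90625 [ 0.5786 -0.0821  0.024 ]
top (0.574, -0.191) [385.9 188.6] 84.375 [ 0.5672 -0.1853  0.024 ]Traceback (most recent call last):
  File "<stdin>", line 13, in <module>
ZeroDivisionError: float division by zero
```

View pics/w1.png

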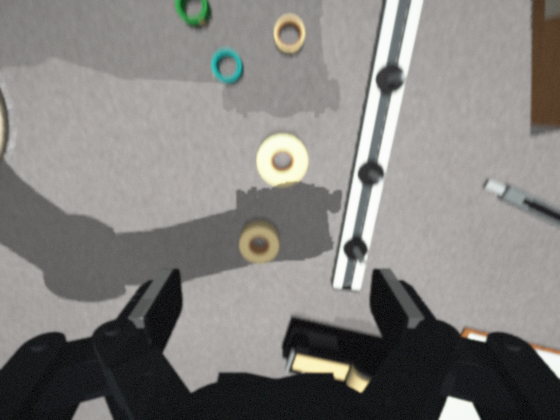

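Wrist view: roll_66 at (283,160), roll_56 at (259,243), roll_36 at (290,33), and pegs at (390,79), (370,173) and (354,247). The green and turquoise rings are at (192,8) and (227,66). I'll refine the pegs from a better viewpoint.

arm_command(
  commands=[
    [[0.05, 0.04, 0], [0, 0, 0]],
    [[0.05, 0.04, 0], [0, 0, 0]],
    [[0, 0, 0], [0, 0, 0]],
    [[0, 0, 0], [0, 0, 0]],
  ],
)

```text
time_s: 4.05
eef_pos: [0.5399, 0.0231, 0.3047]
orientation: [[0.0, 1.0, -0.001], [1.0, -0.0, -0.001], [-0.001, -0.001, -1.0]]
force: [-0.5, 0.1, -0.3]
opening: 0.0853
grasp_force: 0.0
```

```bash
cat >> h.py <<'E'
from scipy.optimize import least_squares
def seats(cam,im,k,guesses,save=None):
    """dark-seat fit: maximise contrast between seat top disc and a ring around it"""
    g=cv2.GaussianBlur(cv2.cvtColor(im,cv2.COLOR_RGB2GRAY),(0,0),1).astype(np.float32)
    th=np.linspace(0,2*np.pi,72,endpoint=False);out=[]
    def smp(x,y,z,r):
        P=np.array([proj(cam,[x+r*np.cos(t),y+r*np.sin(t),z],k) for t in th],np.float32)
        return cv2.remap(g,P[:,:1],P[:,1:],cv2.INTER_LINEAR)
    for gx,gy in guesses:
        best=max(((np.median(smp(gx+dx,gy+dy,.022,.021))+np.mean(smp(gx+dx,gy+dy,.022,.021))-np.mean(smp(gx+dx,gy+dy,.024,.014))*2),gx+dx,gy+dy) for dx in np.arange(-.012,.0121,.0015) for dy in np.arange(-.012,.0121,.0015))
        out.append(best)
    return out
E
python3 - <<'E'
from h import *
K=optics.get_calibration("wrist");im=optics.camera("wrist");cv2.imwrite("pics/w2.png",im[:,:,::-1])
print(bot.get_state()['eef_pos'])
for d in mark_of("wrist","roll_66"): print("roll",np.round(d['centre'],1),round(d['conf'],2),ray("wrist",d['centre'],0,K).round(4))
for d in mark_of("wrist","peg_a"): print("peg",np.round(d['centre'],1),round(d['conf'],2),ray("wrist",d['centre'],0.02,K).round(4))
G=[(.604,.145),(.596,.030),(.586,-.082),(.572,-.191)]
S=seats("wrist",im,K,G);print(np.round(S,4))
v=im[:,:,::-1].copy()
for s in S:
    P=np.array([proj("wrist",[s[1]+.017*np.cos(t),s[2]+.017*np.sin(t),.026],K) for t in np.linspace(0,6.28,40)])
    cv2.polylines(v,[np.round(P*8).astype(int)],True,(0,0,255),1,cv2.LINE_AA,3)
    a=proj("wrist",[s[1],s[2],.066],K);cv2.circle(v,tuple(np.round(a).astype(int)),2,(0,255,0),-1)
cv2.imwrite("pics/w2o.png",cv2.resize(v[:,230:530],None,fx=1.9,fy=1.4))
E
```

```text
[0.53961119 0.02261889 0.30488869]
roll [224.9 122.3] 0.93 [0.4751 0.0761 0.    ]
roll [141.1  96.1] 0.88 [0.3713 0.1081 0.    ]
roll [219.1   7.3] 0.82 [0.4747 0.2059 0.    ]
roll [168.1 147.1] 0.76 [0.3987 0.0445 0.    ]
roll [224.9 225.7] 0.68 [ 0.4681 -0.0665  0.    ]
roll [210.9 299.8] 0.61 [ 0.4405 -0.1887  0.    ]
peg [329.9  61.5] 0.98 [0.6035 0.1458 0.02  ]
peg [318.8 157.2] 0.96 [0.5951 0.0344 0.02  ]
peg [308.3 240. ] 0.95 [ 0.5853 -0.0799  0.02  ]
peg [295.4 307.2] 0.84 [ 0.5694 -0.188   0.02  ]
peg [210.1 298.8] 0.52 [ 0.4441 -0.1736  0.02  ]
[[ 2.545258e+02  6.100000e-01  1.450000e-01]
 [ 2.582513e+02  5.975000e-01  3.000000e-02]
 [ 1.730765e+02  5.845000e-01 -8.350000e-02]
 [ 2.637835e+02  5.735000e-01 -1.880000e-01]]
```

View pics/w2o.png

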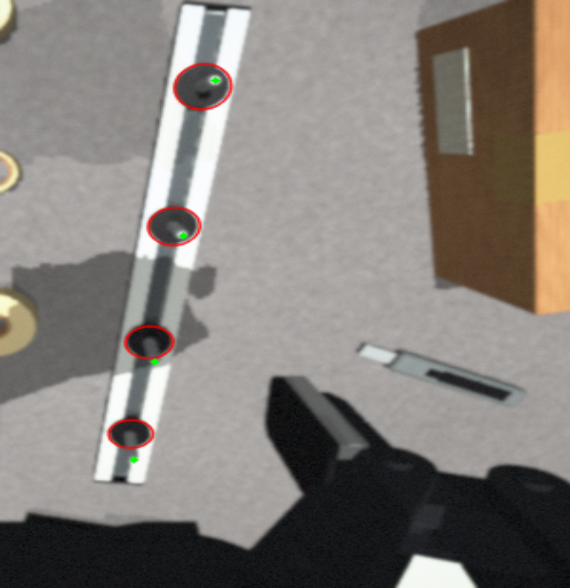

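The overlay shows the seat circles sitting on all four seats and the pin tips matching within 2–3 mm. Peg estimates, starting next to the dispenser:
- A (.5715, −.189)
- B (.5835, −.081)
- C (.595, .032)
- D (.606, .145)

Next I pick roll_36 at (.4765, .077).

arm_command(
  commands=[
    [[0.018, -0.021, 0.04], [0, 0, 0]],
    [[0.018, -0.021, 0.04], [0, 0, 0]],
    [[0.018, -0.021, 0.04], [0, 0, 0]],
    [[0, 0, 0.05], [0, 0, 0]],
    [[0, 0, 0.05], [0, 0, 0]],
    [[0, 0, 0.03], [0, 0, 0]],
    [[0, 0, 0], [0, 0, 0]],
    [[0, 0, 0], [0, 0, 0]],
  ],
  jaw=0.06,
  squeeze=30,
)

```text
time_s: 5.2
eef_pos: [0.4774, 0.0779, 0.0563]
orientation: [[0.0, 1.0, 0.001], [1.0, -0.0, -0.0], [-0.0, 0.001, -1.0]]
force: [0.1, -0.5, 0.5]
opening: 0.0601
grasp_force: 0.0
```

```bash
python3 - <<'E'
from h import *
K=optics.get_calibration("wrist");im=optics.camera("wrist");cv2.imwrite("pics/w3.png",im[:,:,::-1])
s=bot.get_state();print(s['eef_pos'],s['force'])
for d in mark_of("wrist","roll_66"): print("roll",np.round(d['centre'],1),round(d['conf'],2),ray("wrist",d['centre'],0,K).round(4))
E
```

```text
[0.47767104 0.07804872 0.05657881] [-0.03646181 -0.28120679 -0.14965331]
roll [158.5 287.7] 0.94 [0.4022 0.0423 0.    ]
roll [ 89.5 191.3] 0.7 [0.369 0.107 0.   ]
```

View pics/w3.png

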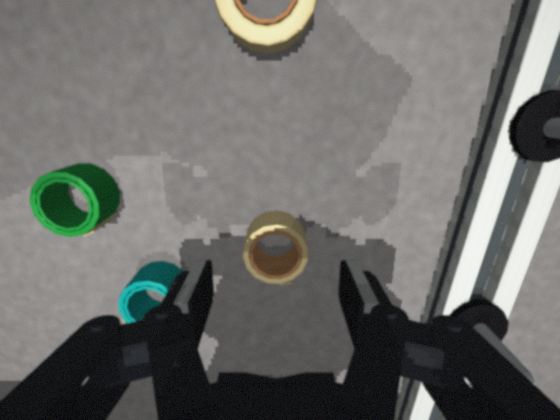

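The smallest cream roll is at (276,247), centred between the fingers. The turquoise (150,295) and green (75,200) rings are clear. Lower, then grip.

arm_command(
  commands=[
    [[0, 0, 0.025], [0, 0, 0]],
    [[0, 0, 0.0125], [0, 0, 0]],
    [[0, 0, 0], [0, 0, 0]],
  ],
)

```text
time_s: 5.68
eef_pos: [0.4769, 0.0783, 0.0177]
orientation: [[-0.001, 1.0, -0.001], [1.0, 0.001, -0.0], [-0.0, -0.001, -1.0]]
force: [-0.5, -0.8, 0.4]
opening: 0.0599
grasp_force: 0.0
```

arm_command(
  commands=[
    [[0, 0, 0], [0, 0, 0]],
    [[0, 0, 0], [0, 0, 0]],
    [[0, 0, 0], [0, 0, 0]],
    [[0, 0, 0], [0, 0, 0]],
  ],
  jaw=0.02,
)

```text
time_s: 6.18
eef_pos: [0.4773, 0.0784, 0.0186]
orientation: [[-0.0, 1.0, 0.001], [1.0, 0.0, 0.0], [0.0, 0.001, -1.0]]
force: [-0.9, 0.5, 7.8]
opening: 0.0347
grasp_force: 29.6
```

arm_command(
  commands=[
    [[0, 0, -0.04], [0, 0, 0]],
    [[0, 0, -0.05], [0, 0, 0]],
    [[-0.053, 0.019, 0], [0, 0, 0]],
    [[-0.053, 0.019, 0], [0, 0, 0]],
    [[-0.053, 0.019, 0], [0, 0, 0]],
    [[-0.053, 0.019, 0], [0, 0, 0]],
    [[-0.054, 0.0185, 0], [0, 0, 0]],
    [[0, 0, 0], [0, 0, 0]],
    [[0, 0, 0.01], [0, 0, 0]],
    [[0, 0, 0], [0, 0, 0]],
    [[0, 0, 0], [0, 0, 0]],
  ],
)

```text
time_s: 7.55
eef_pos: [0.5716, -0.186, 0.0978]
orientation: [[-0.003, 1.0, -0.0], [1.0, 0.003, 0.0], [0.0, -0.0, -1.0]]
force: [0.4, 0.5, 0.3]
opening: 0.0347
grasp_force: 30.2
```

```bash
cat >> h.py <<'E'
def hover(peg,n,zoff=.0186):
    K=optics.get_calibration("wrist");im=optics.camera("wrist")
    s=bot.get_state();e=s['eef_pos'];print(e,s['force'],s['opening'])
    v=im[:,:,::-1].copy();T=np.linspace(0,6.28,60)
    def circ(x,y,z,r,c):
        P=np.array([proj("wrist",[x+r*np.cos(t),y+r*np.sin(t),z],K) for t in T]);cv2.polylines(v,[np.round(P*8).astype(int)],True,c,1,cv2.LINE_AA,3)
    circ(*peg,.026,.017,(0,0,255));circ(*peg,.064,.0045,(0,0,255))
    circ(e[0],e[1],e[2]-zoff+.025,.0125,(255,0,0))
    cv2.imwrite(f"pics/{n}.png",cv2.resize(v[160:],None,fx=1.4,fy=1.4))
E
python3 -c "
from h import *
hover((.5715,-.189),'h1')"
```

```text
[ 0.57170367 -0.18625377  0.09786638] [-0.37023063 -0.51542932  0.38934105] 0.0346000429885229
```

View pics/h1.png

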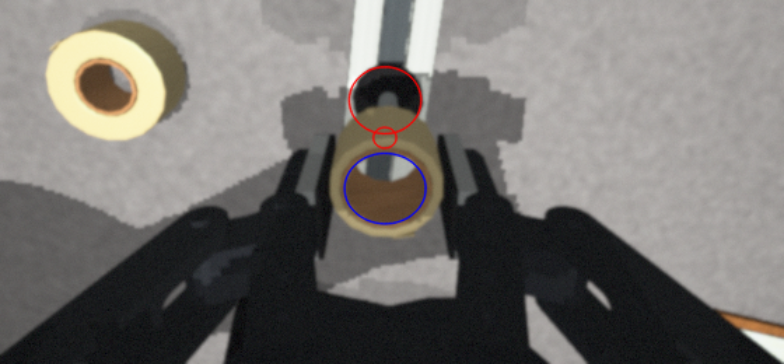

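The seat and pin line up with the red prediction within about 1.5 mm, and the held roll's hole matches the blue circle. Shift slightly and lower.

arm_command(
  commands=[
    [[-0.0025, 0.001, 0.015], [0, 0, 0]],
    [[0, 0, 0.015], [0, 0, 0]],
    [[0, 0, 0.012], [0, 0, 0]],
    [[0, 0, 0.007], [0, 0, 0]],
    [[0, 0, 0], [0, 0, 0]],
  ],
)

```text
time_s: 8.22
eef_pos: [0.5724, -0.1898, 0.048]
orientation: [[-0.001, 1.0, -0.001], [1.0, 0.001, 0.0], [0.0, -0.001, -1.0]]
force: [0.7, 0.2, -0.1]
opening: 0.0349
grasp_force: 30.2
```

arm_command(
  commands=[
    [[0, 0, 0], [0, 0, 0]],
    [[0, 0, 0], [0, 0, 0]],
  ],
  jaw=0.055,
)

```text
time_s: 8.48
eef_pos: [0.5729, -0.1901, 0.0492]
orientation: [[-0.0, 1.0, 0.001], [1.0, 0.0, -0.0], [-0.0, 0.001, -1.0]]
force: [-0.7, 0.2, 0.2]
opening: 0.0553
grasp_force: 0.0
```

arm_command(
  commands=[
    [[0, 0, -0.03], [0, 0, 0]],
    [[0, 0, -0.04], [0, 0, 0]],
    [[0.03, -0.04, -0.02], [0, 0, 0]],
    [[0.03, -0.04, 0], [0, 0, 0]],
    [[0, -0.04, 0], [0, 0, 0]],
    [[0, 0, 0], [0, 0, 0]],
  ],
  jaw=0.08,
)

```text
time_s: 9.22
eef_pos: [0.4496, -0.1302, 0.1393]
orientation: [[-0.001, 1.0, -0.002], [1.0, 0.001, -0.001], [-0.001, -0.002, -1.0]]
force: [0.3, 0.8, 0.0]
opening: 0.0801
grasp_force: 0.0
```

```bash
python3 -c "
from h import *
K=optics.get_calibration('wrist');im=optics.camera('wrist');cv2.imwrite('pics/w4.png',im[:,:,::-1]);print(bot.get_state()['eef_pos'])
for d in mark_of('wrist','roll_66'): print(np.round(d['centre']),round(d['conf'],2),ray('wrist',d['centre'],0,K).round(4),ray('wrist',d['centre'],.026,K).round(4))
"
```

```text
[ 0.45207224 -0.13033039  0.139436  ]
[262. 255.] 0.97 [ 0.4377 -0.1841  0.    ] [ 0.4389 -0.1711  0.026 ]
[302. 121.] 0.97 [ 0.4713 -0.0665  0.    ] [ 0.4693 -0.065   0.026 ]
[422. 277.] 0.87 [ 0.5857 -0.2063  0.    ] [ 0.5726 -0.1912  0.026 ]
```

View pics/w4.png

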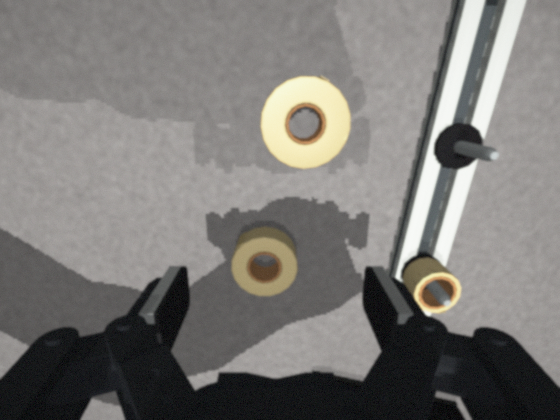

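roll_36 sits over its peg at (435,288), with the pin through the hole. Next is roll_56 at (264,260) → world (.4385, −.1845).

arm_command(
  commands=[
    [[-0.027, -0.006, 0.025], [0, 0, 0]],
    [[-0.027, -0.006, 0.025], [0, 0, 0]],
    [[0, 0, 0.035], [0, 0, 0]],
    [[0, 0, 0.025], [0, 0, 0]],
    [[0, 0, 0.011], [0, 0, 0]],
    [[0, 0, 0], [0, 0, 0]],
  ],
)

```text
time_s: 10.07
eef_pos: [0.4413, -0.1839, 0.0172]
orientation: [[-0.001, 1.0, -0.001], [1.0, 0.001, -0.0], [-0.0, -0.001, -1.0]]
force: [0.9, 0.1, -0.6]
opening: 0.0801
grasp_force: 0.0
```

arm_command(
  commands=[
    [[0, 0, 0], [0, 0, 0]],
    [[0, 0, 0], [0, 0, 0]],
    [[0, 0, 0], [0, 0, 0]],
    [[0, 0, 0], [0, 0, 0]],
  ],
  jaw=0.04,
  squeeze=35,
)

```text
time_s: 10.58
eef_pos: [0.4412, -0.1843, 0.019]
orientation: [[-0.0, 1.0, 0.002], [1.0, 0.0, -0.0], [-0.0, 0.002, -1.0]]
force: [-0.4, 2.0, 6.4]
opening: 0.0552
grasp_force: 35.7
```

arm_command(
  commands=[
    [[0, 0, -0.04], [0, 0, 0]],
    [[0, 0, -0.05], [0, 0, 0]],
    [[0.0433, 0.031, 0], [0, 0, 0]],
    [[0.0433, 0.031, 0], [0, 0, 0]],
    [[0.0433, 0.031, 0], [0, 0, 0]],
    [[0.0433, 0.031, 0], [0, 0, 0]],
    [[0.0433, 0.0305, 0], [0, 0, 0]],
    [[0, 0, 0], [0, 0, 0]],
    [[0, 0, 0.01], [0, 0, 0]],
    [[0, 0, 0], [0, 0, 0]],
    [[0, 0, 0], [0, 0, 0]],
  ],
)

```text
time_s: 11.95
eef_pos: [0.5945, 0.0312, 0.0977]
orientation: [[0.001, 1.0, -0.001], [1.0, -0.001, -0.001], [-0.001, -0.001, -1.0]]
force: [0.8, 0.8, -0.6]
opening: 0.0553
grasp_force: 37.4
```

```bash
python3 -c "
from h import *
hover((.595,.032),'h2')"
```

```text
[0.59478629 0.03147211 0.09783578] [0.08177855 0.29051507 0.46398758] 0.05489891883653356
```

View pics/h2.png

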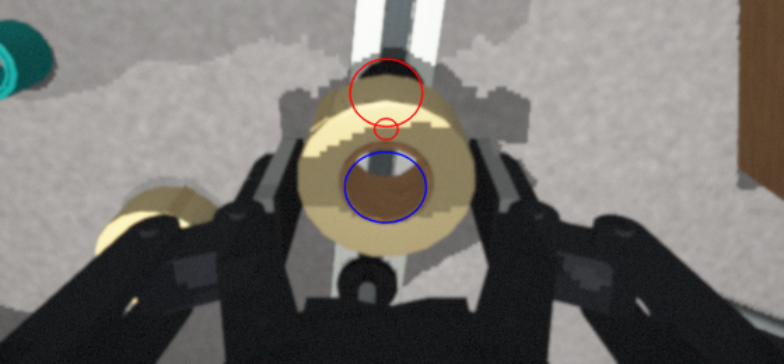

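The seat's upper edge is about 2 mm farther in +y than predicted, and the held roll is offset by about the same amount. A 1 mm correction is enough before lowering.

arm_command(
  commands=[
    [[0.001, 0.001, 0.015], [0, 0, 0]],
    [[0, 0, 0.015], [0, 0, 0]],
    [[0, 0, 0.012], [0, 0, 0]],
    [[0, 0, 0.007], [0, 0, 0]],
    [[0, 0, 0], [0, 0, 0]],
  ],
)

```text
time_s: 12.62
eef_pos: [0.5957, 0.0336, 0.048]
orientation: [[-0.001, 1.0, -0.001], [1.0, 0.001, -0.0], [-0.0, -0.001, -1.0]]
force: [-0.5, -0.5, 0.2]
opening: 0.0557
grasp_force: 37.4
```

arm_command(
  commands=[
    [[0, 0, 0], [0, 0, 0]],
    [[0, 0, 0], [0, 0, 0]],
  ],
  jaw=0.075,
)

```text
time_s: 12.88
eef_pos: [0.5963, 0.0335, 0.0492]
orientation: [[-0.0, 1.0, 0.001], [1.0, 0.0, 0.0], [0.0, 0.001, -1.0]]
force: [0.4, 0.1, -0.1]
opening: 0.0752
grasp_force: 0.0
```

arm_command(
  commands=[
    [[0, 0, -0.03], [0, 0, 0]],
    [[0, 0, -0.04], [0, 0, 0]],
    [[-0.02, -0.04, -0.02], [0, 0, 0]],
    [[-0.02, -0.04, 0], [0, 0, 0]],
    [[0, -0.04, 0], [0, 0, 0]],
    [[0, 0, 0], [0, 0, 0]],
  ],
  jaw=0.085,
)

```text
time_s: 13.62
eef_pos: [0.4733, -0.0074, 0.1393]
orientation: [[-0.001, 1.0, -0.001], [1.0, 0.001, -0.002], [-0.002, -0.001, -1.0]]
force: [1.3, 0.5, 0.3]
opening: 0.0851
grasp_force: 0.0
```

```bash
python3 -c "
from h import *
K=optics.get_calibration('wrist');im=optics.camera('wrist');cv2.imwrite('pics/w5.png',im[:,:,::-1]);print(bot.get_state()['eef_pos'])
for d in mark_of('wrist','roll_66'): print(np.round(d['centre']),round(d['conf'],2),ray('wrist',d['centre'],0,K).round(4),ray('wrist',d['centre'],.026,K).round(4))
"
```

```text
[ 0.47560594 -0.00686438  0.13946176]
[186. 134.] 0.95 [0.402  0.0464 0.    ] [0.409  0.0489 0.026 ]
[441. 155.] 0.64 [0.6091 0.0298 0.    ] [0.596  0.0339 0.026 ]
[136.  52.] 0.61 [0.3694 0.1064 0.    ] [0.3795 0.103  0.026 ]
[273. 261.] 0.59 [ 0.4716 -0.0671  0.    ] [ 0.4718 -0.0536  0.026 ]
```

View pics/w5.png

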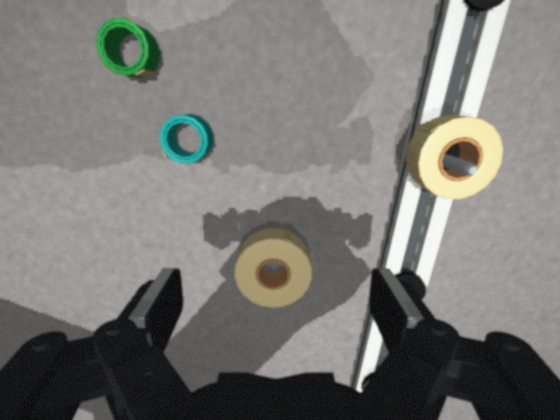

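roll_56 sits on its peg with the pin through it at (461,160). Now roll_66 at (273,268).

arm_command(
  commands=[
    [[-0.03, -0.002, 0.025], [0, 0, 0]],
    [[-0.03, -0.0025, 0.025], [0, 0, 0]],
    [[0, 0, 0.025], [0, 0, 0]],
    [[0, 0, 0.02], [0, 0, 0]],
    [[0, 0, 0.015], [0, 0, 0]],
    [[0, 0, 0.011], [0, 0, 0]],
    [[0, 0, 0], [0, 0, 0]],
  ],
)

```text
time_s: 14.6
eef_pos: [0.4721, -0.0662, 0.017]
orientation: [[-0.001, 1.0, -0.001], [1.0, 0.001, -0.0], [-0.0, -0.001, -1.0]]
force: [-0.5, 0.2, -0.2]
opening: 0.0849
grasp_force: 0.0
```

arm_command(
  commands=[
    [[0, 0, 0], [0, 0, 0]],
    [[0, 0, 0], [0, 0, 0]],
    [[0, 0, 0], [0, 0, 0]],
    [[0, 0, 0], [0, 0, 0]],
  ],
  jaw=0.05,
  squeeze=40,
)

```text
time_s: 15.1
eef_pos: [0.4719, -0.0666, 0.0187]
orientation: [[-0.0, 1.0, 0.001], [1.0, 0.0, 0.0], [0.0, 0.001, -1.0]]
force: [-1.6, 1.3, 6.1]
opening: 0.0647
grasp_force: 42.5
```

arm_command(
  commands=[
    [[0, 0, -0.045], [0, 0, 0]],
    [[0, 0, -0.05], [0, 0, 0]],
    [[0.042, 0.027, 0], [0, 0, 0]],
    [[0.042, 0.027, 0], [0, 0, 0]],
    [[0.042, 0.027, 0], [0, 0, 0]],
    [[0.043, 0.027, 0], [0, 0, 0]],
    [[0.043, 0.0265, 0], [0, 0, 0]],
    [[0, 0, 0], [0, 0, 0]],
    [[0, 0, 0.015], [0, 0, 0]],
    [[0, 0, 0], [0, 0, 0]],
    [[0, 0, 0], [0, 0, 0]],
  ],
)

```text
time_s: 16.48
eef_pos: [0.6056, 0.1443, 0.0976]
orientation: [[0.001, 1.0, -0.001], [1.0, -0.001, -0.001], [-0.001, -0.001, -1.0]]
force: [0.2, -0.3, -0.7]
opening: 0.0646
grasp_force: 45.1
```

```bash
python3 -c "
from h import *
hover((.6065,.1455),'h3')"
```

```text
[0.60582384 0.14452558 0.09780085] [-0.05430806 -0.10785786 -0.6015965 ] 0.06494915294990089
```

View pics/h3.png

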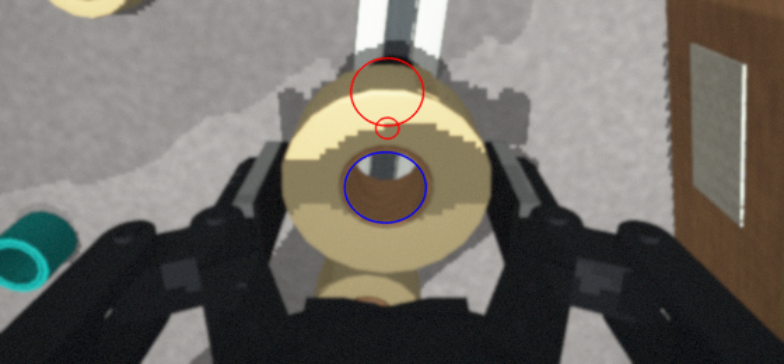

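The slot and seat edge suggest the peg is about 2 mm farther in +x and 1.5 mm in +y. Correct for that and lower.

arm_command(
  commands=[
    [[0.0015, 0.002, 0.015], [0, 0, 0]],
    [[0, 0, 0.015], [0, 0, 0]],
    [[0, 0, 0.012], [0, 0, 0]],
    [[0, 0, 0.007], [0, 0, 0]],
    [[0, 0, 0], [0, 0, 0]],
  ],
)

```text
time_s: 17.15
eef_pos: [0.6077, 0.147, 0.048]
orientation: [[-0.001, 1.0, -0.001], [1.0, 0.001, -0.0], [-0.0, -0.001, -1.0]]
force: [0.3, -0.1, 0.1]
opening: 0.0645
grasp_force: 45.1
```

arm_command(
  commands=[
    [[0, 0, 0], [0, 0, 0]],
    [[0, 0, 0], [0, 0, 0]],
  ],
  jaw=0.083,
)

```text
time_s: 17.4
eef_pos: [0.6083, 0.1471, 0.0493]
orientation: [[-0.0, 1.0, 0.001], [1.0, 0.0, 0.0], [0.0, 0.001, -1.0]]
force: [0.3, 0.3, -0.5]
opening: 0.0832
grasp_force: 0.0
```

arm_command(
  commands=[
    [[0, 0, -0.03], [0, 0, 0]],
    [[0, 0, -0.04], [0, 0, 0]],
    [[0, -0.045, -0.02], [0, 0, 0]],
    [[0, -0.045, 0], [0, 0, 0]],
    [[0, -0.045, 0], [0, 0, 0]],
    [[0, 0, 0], [0, 0, 0]],
  ],
  jaw=0.075,
)

```text
time_s: 18.15
eef_pos: [0.4701, 0.1465, 0.1395]
orientation: [[-0.003, 1.0, -0.001], [1.0, 0.003, -0.001], [-0.001, -0.001, -1.0]]
force: [1.3, -0.3, 0.1]
opening: 0.075
grasp_force: 0.0
```

```bash
python3 -c "
from h import *
K=optics.get_calibration('wrist');im=optics.camera('wrist');cv2.imwrite('pics/w6.png',im[:,:,::-1]);print(bot.get_state()['eef_pos'])
for d in mark_of('wrist','roll_66'): print(np.round(d['centre']),round(d['conf'],2),ray('wrist',d['centre'],0,K).round(4),ray('wrist',d['centre'],.026,K).round(4))
"
```

```text
[0.4723631  0.14694591 0.13956058]
[162. 241.] 0.85 [0.3689 0.1065 0.    ] [0.3787 0.1181 0.026 ]
[281. 130.] 0.8 [0.4746 0.2037 0.    ] [0.4742 0.2058 0.026 ]
[203. 301.] 0.69 [0.4016 0.044  0.    ] [0.4083 0.0617 0.026 ]
[417. 331.] 0.58 [0.6106 0.0099 0.    ] [0.597  0.0308 0.026 ]
[451. 209.] 0.55 [0.6223 0.1373 0.    ] [0.6076 0.1459 0.026 ]
```

View pics/w6.png

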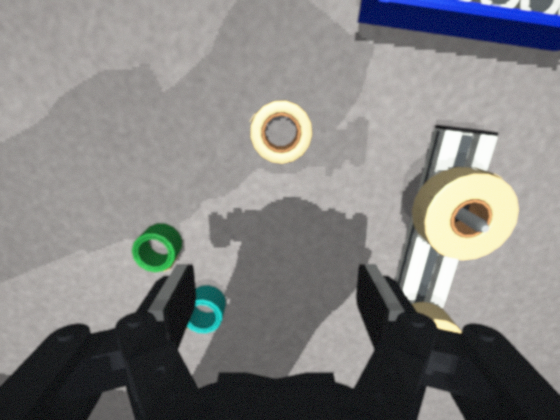

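roll_66 is on its peg at (470,215). Last is roll_46, at (281,131).

arm_command(
  commands=[
    [[0.028, 0.001, 0.02], [0, 0, 0]],
    [[0.029, 0.001, 0.025], [0, 0, 0]],
    [[0, 0, 0.03], [0, 0, 0]],
    [[0, 0, 0.02], [0, 0, 0]],
    [[0, 0, 0.015], [0, 0, 0]],
    [[0, 0, 0.011], [0, 0, 0]],
    [[0, 0, 0], [0, 0, 0]],
  ],
)

```text
time_s: 19.12
eef_pos: [0.4753, 0.204, 0.0171]
orientation: [[-0.0, 1.0, -0.0], [1.0, 0.0, -0.0], [-0.0, -0.0, -1.0]]
force: [-0.5, 0.1, 0.7]
opening: 0.0751
grasp_force: 0.0
```

arm_command(
  commands=[
    [[0, 0, 0], [0, 0, 0]],
    [[0, 0, 0], [0, 0, 0]],
    [[0, 0, 0], [0, 0, 0]],
    [[0, 0, 0], [0, 0, 0]],
  ],
  jaw=0.03,
  squeeze=32,
)

```text
time_s: 19.62
eef_pos: [0.4754, 0.204, 0.0185]
orientation: [[-0.0, 1.0, 0.001], [1.0, 0.0, 0.0], [0.0, 0.001, -1.0]]
force: [-0.1, 0.3, 6.5]
opening: 0.0439
grasp_force: 33.3
```

arm_command(
  commands=[
    [[0, 0, -0.045], [0, 0, 0]],
    [[0, 0, -0.05], [0, 0, 0]],
    [[-0.047, 0.018, 0], [0, 0, 0]],
    [[-0.047, 0.018, 0], [0, 0, 0]],
    [[-0.047, 0.018, 0], [0, 0, 0]],
    [[-0.047, 0.018, 0], [0, 0, 0]],
    [[-0.048, 0.019, 0], [0, 0, 0]],
    [[-0.048, 0.0185, 0], [0, 0, 0]],
    [[0, 0, 0], [0, 0, 0]],
    [[0, 0, 0.015], [0, 0, 0]],
    [[0, 0, 0], [0, 0, 0]],
    [[0, 0, 0], [0, 0, 0]],
  ],
)

```text
time_s: 21.12
eef_pos: [0.5843, -0.0786, 0.0976]
orientation: [[-0.003, 1.0, -0.001], [1.0, 0.003, 0.0], [0.0, -0.001, -1.0]]
force: [-0.1, -0.1, 0.3]
opening: 0.0443
grasp_force: 33.0
```

```bash
python3 -c "
from h import *
hover((.585,-.08),'h4')"
```

```text
[ 0.58452183 -0.0788112   0.09781292] [ 0.55272108 -0.5247351  -1.2396045 ] 0.04409955155590212
```

View pics/h4.png

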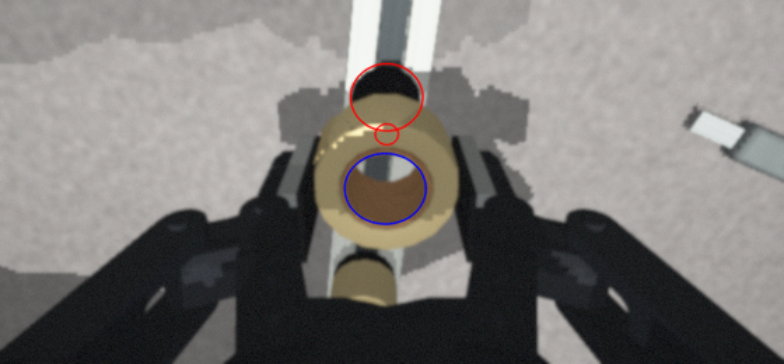

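The seat matches the red circle and the hole matches the blue one, so lower it.

arm_command(
  commands=[
    [[-0.001, 0, 0.015], [0, 0, 0]],
    [[0, 0, 0.015], [0, 0, 0]],
    [[0, 0, 0.012], [0, 0, 0]],
    [[0, 0, 0.007], [0, 0, 0]],
    [[0, 0, 0], [0, 0, 0]],
  ],
)

```text
time_s: 21.8
eef_pos: [0.5843, -0.0809, 0.0481]
orientation: [[-0.001, 1.0, -0.001], [1.0, 0.001, 0.0], [0.0, -0.001, -1.0]]
force: [-0.1, -0.1, -0.1]
opening: 0.0442
grasp_force: 33.0
```

arm_command(
  commands=[
    [[0, 0, 0], [0, 0, 0]],
    [[0, 0, 0], [0, 0, 0]],
  ],
  jaw=0.065,
)

```text
time_s: 22.05
eef_pos: [0.5849, -0.0811, 0.0492]
orientation: [[-0.0, 1.0, 0.001], [1.0, 0.0, -0.0], [-0.0, 0.001, -1.0]]
force: [0.2, 0.2, 0.1]
opening: 0.065
grasp_force: 0.0
```

arm_command(
  commands=[
    [[0, 0, -0.03], [0, 0, 0]],
    [[0, 0, -0.04], [0, 0, 0]],
    [[0, -0.04, -0.04], [0, 0, 0]],
    [[0, -0.04, -0.04], [0, 0, 0]],
    [[0.04, -0.03, -0.04], [0, 0, 0]],
    [[0.04, 0, 0], [0, 0, 0]],
    [[0, 0, 0], [0, 0, 0]],
  ],
)

```text
time_s: 22.92
eef_pos: [0.4754, 0.0005, 0.2393]
orientation: [[-0.005, 1.0, 0.003], [1.0, 0.005, 0.0], [0.0, 0.003, -1.0]]
force: [0.1, -0.2, -0.6]
opening: 0.0652
grasp_force: 0.0
```

```bash
python3 - <<'E'
from h import *
im=optics.camera('wrist')[:,:,::-1];s=optics.camera('scene')[:,:,::-1][150:330,160:400]
cv2.imwrite('pics/f.png',np.hstack([cv2.resize(im[:,200:500],(400,560)),cv2.resize(s,(400,300)).copy() if 0 else cv2.copyMakeBorder(cv2.resize(s,(400,300)),0,260,0,0,cv2.BORDER_CONSTANT)]))
print(bot.get_state()['eef_pos'])
E
```

```text
[ 0.47526722 -0.00218657  0.23806717]
```

View pics/f.png

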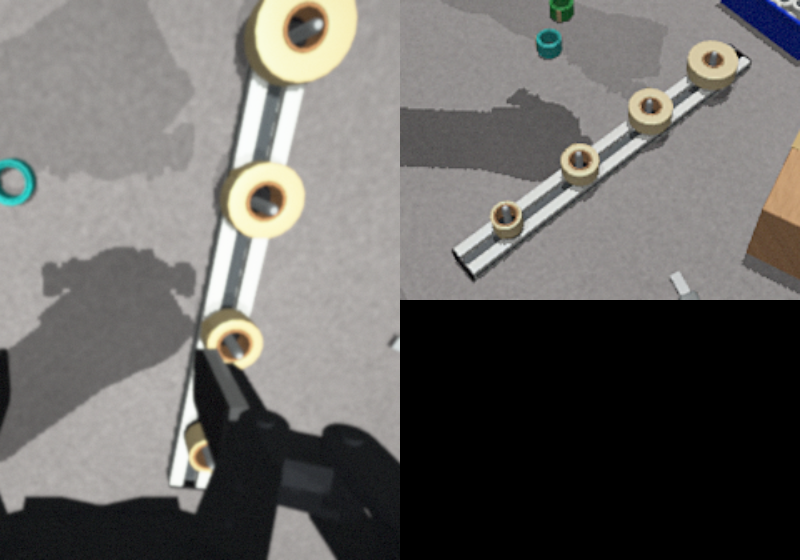

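All four rolls lie flat on their pegs with the pins through the holes, growing away from the dispenser. The arm is clear of everything.

```bash
python3 -c "
from workcell import bot
print(bot.sign_off())"
```

```text
the job is handed in; nothing more can be done
None
```

All four rolls are flat on their pegs in size order, from the 36 mm roll next to the dispenser to the 66 mm roll at the far end. The dispenser was left alone, and I handed the job in at about 23 s of the 96 s allowed; sign-off returned no verdict.

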